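Weigh the thin-glass sample jar

ROBOT

A 6-joint arm with a two-finger parallel gripper is mounted at the origin on the work surface. World frame = base frame: x ahead of the robot, y to its left, z up, the work surface at z = 0. Lengths are in mm, angles in rad, forces in N, time in s.
With the tool pointing down it reaches from about 300 to 775 mm from the base axis. Payload 14.6 kg.
Tool frame: the origin (TCP) lies midway between the tips of the shut fingers; the grasp point (between the pads) lies 19 mm behind it (manip.hold_point_z is the distance from the TCP to the grasp point, in mm); z points along the fingers, y is the direction in which the jaws open and shut (so a half turn about z gives the same grasp; the last joint's range is limited). The gripper opens to 94 mm and grips with 3 to 60 N. Pads are 16 mm wide; open, the fingers measure 119 mm over their backs; the gripper's body (75 mm by 177 mm) begins 78 mm behind the grasp point.
Start: joints at [1.26, 0.3, 1.521, -0, 1.321, -0.067], TCP at [132.763, 533.726, 205.446] pointing down, gripper open.
Joint ranges: [-3.03, 3.03], [-0.79, 2.21], [0.23, 2.52], [-1.04, 4.18], [0, 3.07], [-2.55, 2.55]. Speed limits (rad/s): [2.22, 2.22, 2.57, 3.14, 3.14, 3.14].

INTERFACE

Orientations are given as [roll, pitch, yaw] about the fixed x, y, z axes, in that order (R = Rz(yaw) Ry(pitch) Rx(roll)).
In Python, from cell import manip gives the robot as it stands.
- The arm moves only by the shell command python3 -m crank 'ROWS' [OPENING] [FORCE]. ROWS is JSON, a list of rows, each an object with "offset": the shift along the world's x, y, z in m, a list of three; "spin": the turn about the world's z in degrees. In form: [{"offset": [dx, dy, dz], "spin": spin}, ...]. A call has exactly 8 rows; each row is the pose to reach, as a shift and turn from the pose measured when the call began; what a row does not reach only later rows make up. A row lasts 1/12 s, in which the tool goes at most 41.7 mm and 7.16 degrees, less where a joint would pass 70% of its speed; a pose out of reach is approached as far as the arm can. A call with a gripper value outside its range is refused whole. OPENING is the opening, from 0 (shut) to 1 (fully open), set as the call begins (- or left out, the last holds). The fingers move at their own pace and stop on an object; FORCE is the grip in N (left out, the last holds). Time passes only in rows, so rows that repeat a pose let the fingers close, or fill a call up. It gives the time, the measured TCP pose, the force and the opening at its end, in the units of the state.
- manip.read_state(): the state, without advancing time (a new reading comes with each control period).
- manip.camera(name): name is "scene" or "top" or "wrist"; returns a dict with "pixels" (480x640x3 uint8, red, green, blue), "fx", "fy", "cx", "cy" (pixels), "k1" (the pictures are not rectified: a ray, as slopes to the right and down, at radius r is drawn at 1 + k1 r^2 times it, then the intrinsics apply), "extrinsics" (4x4, takes a point from world to camera coordinates); the wrist camera has in their place "hand_eye" (4x4, takes a point from camera to tool coordinates, whose origin is the TCP and whose axes are the flange's). Camera axes: x right, y down, z forward; pixel columns grow to the right and rows downward; lengths in mm; the calibration is good to about 2 mm. A picture is of the moment at which its call begins: read the wrist's pose just before it. There is no depth.
- manip.sign_off(): hands the job in, once; it reports no verdict.
Trained networks look in a picture, given as the dict that the camera call returned (one of the last four; its "shot" number tells which), for a name from the list of things; names that differ only in an ending like _2 or _b are one class to them, and where a whole thing is asked for, a point or a joint stands for the part that bears it (a point fixed in the world has none). Each returns a list of dicts, best first, with "conf" (0 to 1); they miss things now and then, are a little off and sometimes report something else, mostly with a low value. They report only what shows in the picture. A call takes as long as a camera call. They do not tell look-alikes from the thing itself.
- manip.search_frame(picture, name): "location" ([x, y, z] in mm, in world coordinates, good to about 4 mm: the middle of the surface that is visible of it).
- manip.masks_of(picture, name): "mask" (480x640 bool, what is visible of it).
The state is a dict: "clock": time; "joints": joint angles; "qd": joint speeds; "effort": joint torques, N m; "eef_pos": TCP position; "eef_rot": TCP orientation; "wrist_force": force on the tool from outside, world axes, zero at the start; "moment": the same for the moment, N m; "finger_gap": finger opening in mm.
Only numpy, scipy, OpenCV 4.12 (cv2) and the standard library are available. Lean on these libraries where they do the work, as an engineer would, in place of code of your own. Each camera call takes 0.05 s, during which the arm holds its last target. There are 200 camera calls.

TASK

Put the sample jar with the blue lid upright in the middle of the balance's round steel pan and let go of it. Its glass is thin, so hold it with a light grip, below 15 N, keep it upright, and set it down gently so that the pan is never pushed right down. Leave the two gold-lidded jars where they stand.

Things in the scene. Friction and masses are not known exactly. Their poses are not given: they have to be found in the camera images.
- blue_jar: The jar to weigh, upright: dark red glass body 44 mm in diameter up to 50 mm above its underside, clear neck, flat bright blue lid 43 mm in diameter from 53 to 66 mm (overall height); 0.08 to 0.15 kg. Origin: centre of its underside, z up. Stands on the table, other jars at least 75 mm clear of it. Thin glass: over 15 N of grip on body or lid breaks it; 3 to 8 N holds it well.
- pan_top (a point): Centre of the upper face of the round steel weighing pan, 110 mm in diameter, 53 mm above the table, z up. It sits over a fixed white balance, 235 (along x) x 175 x 38 mm, whose centre is 30 mm from it along -x, towards the robot and the display. The pan is sprung (1500 N/m): sinks 1 mm under the jar; at 6 mm (a 9 N push, or a drop from a few cm) it is right down and overloaded.
- gold_jar_1: A bystander: a jar of the same shape and size as the blue-lidded one, but with a gold (brass) lid. Origin at the centre of its underside, z up. Must stay where it is.
- gold_jar_2: A second bystander, the same as the first gold-lidded jar. Must stay where it is.
There are look-alikes about, which are no part of the job. Leave any orange or pink look-alike of the blue_jar alone.

How it is judged:
By the outcome, as a careful person would: the job done as asked, in the order asked, and still so for the second after the job is handed in, with the robot touching nothing.
It also fails if it takes over 32 s, if anything falls off the work surface, if the arm or the gripper's body presses on something with over 40 N, if the wrist force passes 120 N, or if a joint passes its speed limit or range.

## Working session

There is one attempt and no reset: what is moved stays moved. The work goes in short steps, Python scripts to look and compute and a shell command to move; the robot and the scene stay as the last step left them, time stands still between calls to the robot, and variables do not carry over. Pictures are saved under pics/ and viewed, about 8 in all and at most 12, crops included, and the job is handed in when it is done.

```bash
mkdir -p pics
cat > h.py <<'E'
import numpy as np, cv2
from cell import manip
def snap(n,f):
    p=manip.camera(n); cv2.imwrite('pics/'+f,cv2.cvtColor(p['pixels'],cv2.COLOR_RGB2BGR)); return p
def ray(p,uv,T):  # T: camera->world
    d=np.array([(uv[0]-p['cx'])/p['fx'],(uv[1]-p['cy'])/p['fy']]); s=d.copy()
    for _ in range(20): s=d/(1+p['k1']*(s@s))
    return T[:3,3],T[:3,:3]@np.array([*s,1])
def at_z(p,uv,z,T=None):
    if T is None: T=np.linalg.inv(np.array(p['extrinsics']))
    o,d=ray(p,uv,T); return o+d*(z-o[2])/d[2]
def blue(p):
    hsv=cv2.cvtColor(p['pixels'],cv2.COLOR_RGB2HSV)
    m=cv2.inRange(hsv,(100,120,60),(130,255,255))
    n,l,s,c=cv2.connectedComponentsWithStats(m)
    return [(c[i].round(1).tolist(),s[i].tolist()) for i in range(1,n) if s[i][4]>40],l
E
python3 - <<'E'
from h import *
print(manip.read_state())
for n in ('top','scene'):
    p=snap(n,n+'1.png'); print(n)
    for k in ('blue_jar','gold_jar_1','pan_top'):
        for r in manip.search_frame(p,k): print(k,np.round(r['location']),round(r['conf'],2))
    for b in blue(p)[0]: print('blue',b,at_z(p,b[0],66).round(1))
E
cd pics; python3 -c "
import cv2,numpy as np
cv2.imwrite('a.png',np.vstack([cv2.imread('top1.png'),cv2.imread('scene1.png')])[:,:]) "
```

```text
{'clock': 0.0, 'joints': array([ 1.26041916e+00,  3.00452760e-01,  1.52157659e+00,  2.69989619e-05,
        1.32066409e+00, -6.65800199e-02]), 'qd': array([ 0.00017378, -0.00069796, -0.00060378,  0.00015166, -0.00148703,
        0.00024661]), 'effort': array([ 8.68250027e-05, -5.31822145e+01, -3.52728903e+01,  7.07405386e-02,
        2.44486704e-02, -3.44490729e-05]), 'eef_pos': array([132.67259152, 533.49990266, 204.89827897]), 'eef_rot': array([-3.14049604e+00, -9.93299270e-05,  2.89778876e+00]), 'wrist_force': array([-0.24915023,  0.55883277, -0.1854718 ]), 'moment': array([-0.04177244,  0.00113301, -0.01080017]), 'finger_gap': 94.23657495688171}
top
blue_jar [532. 179.  64.] 0.95
blue_jar [643.  53.  68.] 0.74
blue_jar [617. 136.  65.] 0.57
gold_jar_1 [474. 264.  66.] 0.78
gold_jar_1 [471.  76.  67.] 0.62
pan_top [ 553. -260.   50.] 0.62
blue ([231.2, 203.6], [217, 190, 29, 28, 627]) [615.8 141.7  66. ]
blue ([477.9, 315.4], [474, 311, 9, 10, 73]) [ 435.7 -237.2   66. ]
scene
blue_jar [631. 140.  47.] 0.87
blue_jar [546. 181.  49.] 0.71
blue_jar [663.  55.  48.] 0.63
gold_jar_1 [483.  78.  42.] 0.93
gold_jar_1 [494. 267.  45.] 0.57
pan_top [ 559. -257.   52.] 0.85
blue ([415.3, 266.9], [401, 255, 30, 25, 600]) [625.3 143.8  66. ]
```

View pics/top1.png

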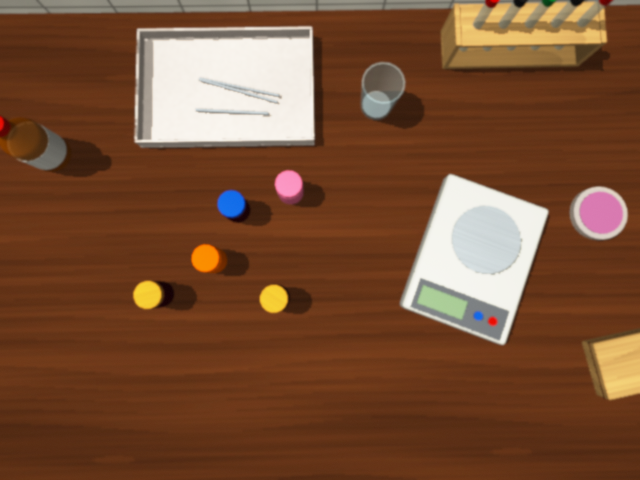

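View pics/scene1.png

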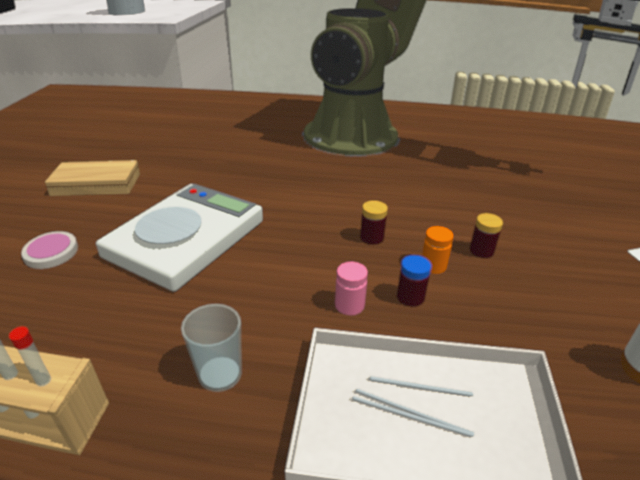

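The top view shows the blue lid at (231,204), orange at (207,258), pink at (289,187), gold at (148,295) and (274,299), and the pan at (486,240). The scene view agrees, with blue at (415,267). The jar is near (617,141) and the pan near (556,-258). To clear orange and pink, the jaws should open along about 41°, which is a spin of about -35°.

```bash
python3 -m crank '[{"offset":[0.03,-0.024,0],"spin":-4},{"offset":[0.06,-0.049,0],"spin":-8},{"offset":[0.09,-0.073,0],"spin":-12},{"offset":[0.12,-0.097,0],"spin":-16},{"offset":[0.15,-0.122,0],"spin":-20},{"offset":[0.18,-0.146,0],"spin":-25},{"offset":[0.21,-0.17,0],"spin":-30},{"offset":[0.24,-0.195,0],"spin":-35}]' 1 5
python3 -m crank '[{"offset":[0.03,-0.024,0],"spin":0},{"offset":[0.06,-0.049,0],"spin":0},{"offset":[0.09,-0.073,0],"spin":0},{"offset":[0.12,-0.097,0],"spin":0},{"offset":[0.15,-0.122,0],"spin":0},{"offset":[0.18,-0.146,0],"spin":0},{"offset":[0.20,-0.165,0],"spin":0},{"offset":[0.20,-0.165,0],"spin":0}]'
python3 - <<'E'
from h import *
from scipy.spatial.transform import Rotation as R
s=manip.read_state(); p=snap('wrist','w1.png')
T=np.eye(4);T[:3,:3]=R.from_euler('xyz',s['eef_rot']).as_matrix();T[:3,3]=s['eef_pos'];T=T@np.array(p['hand_eye'])
print(s['clock'],s['eef_pos'],np.degrees(s['eef_rot']),T[:3,3])
for b in blue(p)[0]: print(b,at_z(p,b[0],66,T))
E
```

```text
clock: 1.07
eef_pos: [374.0, 337.3, 205.6]
eef_rot: [3.141, -0.0, 2.283]
wrist_force: [-0.5, 0.0, 0.1]
finger_gap: 93.8
clock: 1.73
eef_pos: [576.6, 168.6, 204.8]
eef_rot: [-3.141, 0.0, 2.279]
wrist_force: [0.3, -0.5, 0.0]
finger_gap: 93.5
1.7333 [576.58839685 168.64163826 204.7853457 ] [-1.79972388e+02  1.78746786e-02  1.30567134e+02] [524.35124845 229.93292094 383.78039616]
([338.2, 281.8], [313, 257, 51, 51, 2061]) [615.19744163 143.72771669  66.        ]
```

View pics/w1.png

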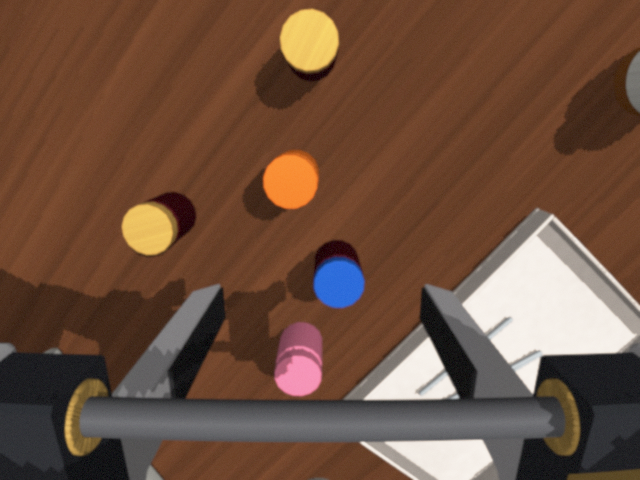

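The wrist view shows the blue lid at (338,282), clear of orange (291,180), pink (299,365) and the tray edge. Wrist and top views agree on about (615.5,142.7).

```bash
python3 -m crank '[{"offset":[0.02,-0.013,0],"spin":0},{"offset":[0.039,-0.026,-0.01],"spin":0},{"offset":[0.039,-0.026,-0.035],"spin":0},{"offset":[0.039,-0.026,-0.065],"spin":0},{"offset":[0.039,-0.026,-0.09],"spin":0},{"offset":[0.039,-0.026,-0.105],"spin":0},{"offset":[0.039,-0.026,-0.11],"spin":0},{"offset":[0.039,-0.026,-0.11],"spin":0}]'
python3 - <<'E'
from h import *
from scipy.spatial.transform import Rotation as R
s=manip.read_state(); p=snap('wrist','w2.png')
T=np.eye(4);T[:3,:3]=R.from_euler('xyz',s['eef_rot']).as_matrix();T[:3,3]=s['eef_pos'];T=T@np.array(p['hand_eye'])
print(s['clock'],s['eef_pos'],np.degrees(s['eef_rot']))
for b in blue(p)[0]: print(b,at_z(p,b[0],66,T))
E
```

```text
clock: 2.45
eef_pos: [613.2, 145.0, 94.0]
eef_rot: [-3.139, -0.001, 2.28]
wrist_force: [-0.2, 0.2, -0.1]
finger_gap: 93.7
2.45 [613.24686124 145.03456424  93.98114044] [-1.79876077e+02 -7.79181839e-02  1.30659716e+02]
([324.2, 284.3], [286, 246, 78, 77, 4717]) [615.28125217 144.14105288  66.        ]
```

View pics/w2.png

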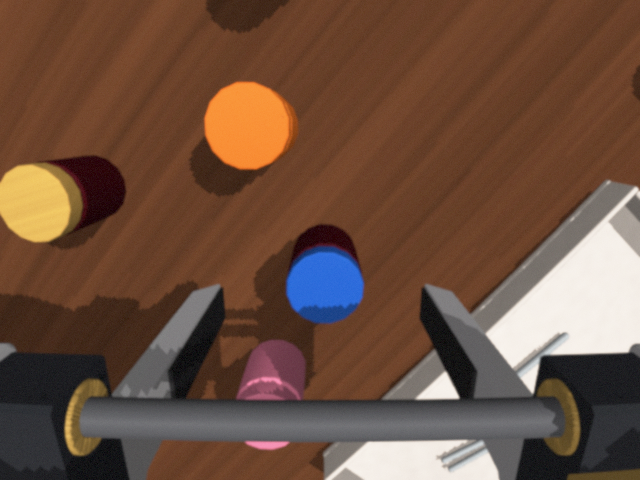

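Blue is now centred between the fingers at (324,284), which gives (615.3,144.1), so I'm descending and gripping at 5 N.

```bash
python3 -m crank '[{"offset":[0.001,-0.001,-0.015],"spin":0},{"offset":[0.002,-0.001,-0.035],"spin":0},{"offset":[0.002,-0.001,-0.055],"spin":0},{"offset":[0.002,-0.001,-0.07],"spin":0},{"offset":[0.002,-0.001,-0.077],"spin":0},{"offset":[0.002,-0.001,-0.079],"spin":0},{"offset":[0.002,-0.001,-0.079],"spin":0},{"offset":[0.002,-0.001,-0.079],"spin":0}]' 1 5
python3 -m crank '[{"offset":[0,0,0],"spin":0},{"offset":[0,0,0],"spin":0},{"offset":[0,0,0],"spin":0},{"offset":[0,0,0],"spin":0},{"offset":[0,0,0],"spin":0},{"offset":[0,0,0],"spin":0},{"offset":[0,0,0],"spin":0},{"offset":[0,0,0],"spin":0}]' 0 5
```

```text
clock: 3.17
eef_pos: [616.7, 144.3, 18.0]
eef_rot: [3.14, 0.001, 2.28]
wrist_force: [1.9, -0.3, -0.2]
finger_gap: 93.8
clock: 3.83
eef_pos: [616.7, 144.2, 17.9]
eef_rot: [3.14, 0.001, 2.28]
wrist_force: [-0.7, -1.5, -0.5]
finger_gap: 44.4
```

```bash
python3 -m crank '[{"offset":[0,0,0.004],"spin":0},{"offset":[0,0,0.015],"spin":0},{"offset":[0,0,0.033],"spin":0},{"offset":[0,0,0.053],"spin":0},{"offset":[0,0,0.073],"spin":0},{"offset":[0,0,0.093],"spin":0},{"offset":[0,0,0.107],"spin":0},{"offset":[0,0,0.11],"spin":0}]'
python3 - <<'E'
from h import *
for n in ('top','scene'):
    p=snap(n,n+'2.png')
    m=manip.masks_of(p,'pan_top'); r=manip.search_frame(p,'pan_top'); print(n,[(np.round(q['location']),q['conf']) for q in r])
    for q in m[:2]:
        c=max(cv2.findContours(q['mask'].astype('uint8'),0,1)[0],key=cv2.contourArea)
        (x,y),(a,b),t=cv2.fitEllipse(cv2.convexHull(c))
        e=np.array([at_z(p,u,53) for u in cv2.ellipse2Poly((round(x),round(y)),(round(a/2),round(b/2)),round(t),0,360,10)])
        print(q['conf'],(x,y),(a,b),at_z(p,(x,y),53),'size',np.ptp(e,0))
    for b in blue(p)[0]: print('blue',b)
E
```

```text
clock: 4.5
eef_pos: [617.7, 144.5, 131.7]
eef_rot: [3.136, 0.003, 2.28]
wrist_force: [0.0, 0.9, -0.9]
finger_gap: 43.9
top [(array([ 551., -263.,   51.]), 0.67)]
0.55 (485.7734680175781, 238.83863830566406) (68.55889129638672, 69.59786224365234) [ 554.78432718 -260.76512219   53.        ] size [109.04913941 111.33019055   0.        ]
blue ([478.0, 315.5], [474, 311, 9, 10, 72])
scene [(array([ 561., -258.,   53.]), 0.88)]
0.76 (167.75613403320312, 224.7426300048828) (35.715450286865234, 68.57957458496094) [ 559.17301024 -255.96724034   53.        ] size [113.25398458 111.85999512   0.        ]
blue ([424.4, 201.3], [412, 190, 27, 24, 534])
```

View pics/scene2.png

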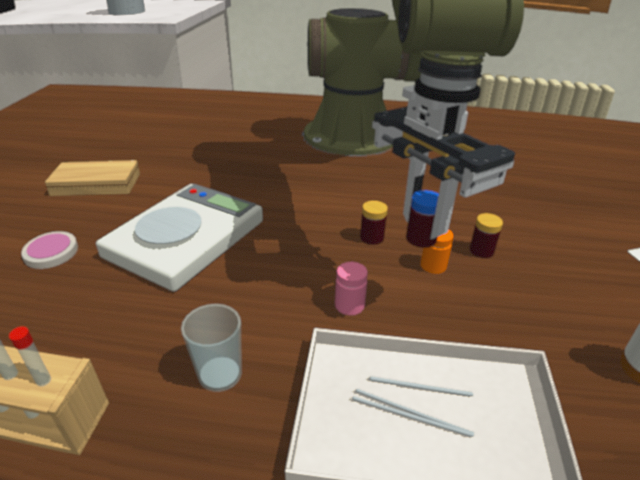

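The jar is held upright at (425,215) in the scene view. The pan is at (168,225), with a fitted size of 110 mm as it should be, centred near (557,-258.5). I'm carrying it most of the way over, with smooth acceleration.

```bash
python3 -m crank '[{"offset":[-0.001,-0.005,0],"spin":0},{"offset":[-0.003,-0.018,0],"spin":0},{"offset":[-0.006,-0.039,0],"spin":0},{"offset":[-0.01,-0.067,0],"spin":0},{"offset":[-0.015,-0.098,0],"spin":0},{"offset":[-0.02,-0.131,0],"spin":0},{"offset":[-0.025,-0.164,0],"spin":0},{"offset":[-0.03,-0.197,0],"spin":0}]' - 6
python3 -m crank '[{"offset":[-0.005,-0.033,0],"spin":0},{"offset":[-0.01,-0.066,0],"spin":0},{"offset":[-0.014,-0.096,0],"spin":0},{"offset":[-0.018,-0.121,0],"spin":0},{"offset":[-0.021,-0.14,0],"spin":0},{"offset":[-0.023,-0.154,0],"spin":0},{"offset":[-0.024,-0.162,0],"spin":0},{"offset":[-0.024,-0.162,0],"spin":0}]'
python3 - <<'E'
from h import *
from scipy.spatial.transform import Rotation as R
s=manip.read_state(); p=snap('wrist','w3.png')
T=np.eye(4);T[:3,:3]=R.from_euler('xyz',s['eef_rot']).as_matrix();T[:3,3]=s['eef_pos'];T=T@np.array(p['hand_eye'])
print(s['clock'],s['eef_pos'],np.degrees(s['eef_rot']),s['finger_gap'],s['wrist_force'])
for q in manip.masks_of(p,'pan_top')[:2]:
    c=max(cv2.findContours(q['mask'].astype('uint8'),0,1)[0],key=cv2.contourArea)
    e=np.array([at_z(p,u[0],53,T)[:2] for u in cv2.convexHull(c)],'float32')
    print(q['conf'],len(c),cv2.minEnclosingCircle(e))
for b in blue(p)[0]: print(b)
E
```

```text
clock: 5.47
eef_pos: [585.2, -55.3, 126.5]
eef_rot: [-3.141, -0.0, 2.28]
wrist_force: [-0.2, -0.2, -1.7]
finger_gap: 44.0
clock: 6.13
eef_pos: [560.7, -218.7, 126.4]
eef_rot: [-3.141, -0.001, 2.279]
wrist_force: [0.3, 0.5, -1.4]
finger_gap: 43.9
6.1333 [ 560.67433027 -218.66315392  126.36189138] [-1.79951824e+02 -3.05595917e-02  1.30552417e+02] 43.87178409843414 [ 0.2646535   0.50521658 -1.36196047]
0.57 410 ((552.802490234375, -261.8197021484375), 55.26173400878906)
([145.7, 159.3], [135, 149, 22, 22, 388])
([322.0, 349.6], [265, 295, 115, 106, 9938])
```

View pics/w3.png

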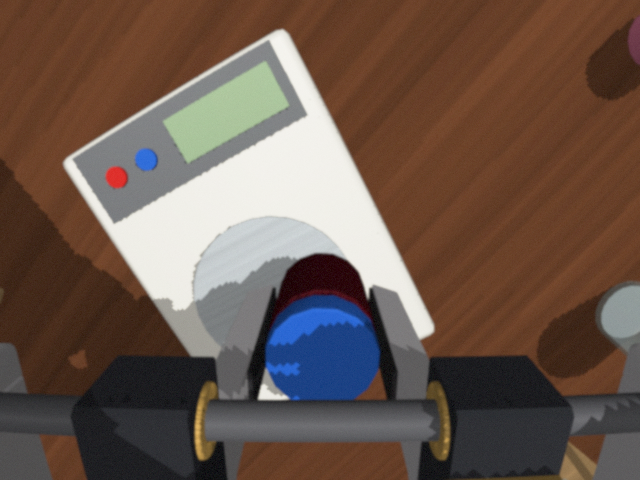

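The wrist view shows the jar in the fingers with the lid at (322,350), and the pan partly hidden around (270,290). The pan fits average about (555,-260.5). I'm moving over it and lowering to about 8 mm above.

```bash
python3 -m crank '[{"offset":[-0.001,-0.006,0],"spin":0},{"offset":[-0.003,-0.02,0],"spin":0},{"offset":[-0.005,-0.034,-0.004],"spin":0},{"offset":[-0.006,-0.042,-0.014],"spin":0},{"offset":[-0.006,-0.042,-0.027],"spin":0},{"offset":[-0.006,-0.042,-0.038],"spin":0},{"offset":[-0.006,-0.042,-0.045],"spin":0},{"offset":[-0.006,-0.042,-0.047],"spin":0}]'
python3 -m crank '[{"offset":[0,0,0],"spin":0},{"offset":[0,0,0],"spin":0},{"offset":[0,0,0],"spin":0},{"offset":[0,0,0],"spin":0},{"offset":[0,0,0],"spin":0},{"offset":[0,0,0],"spin":0},{"offset":[0,0,0],"spin":0},{"offset":[0,0,0],"spin":0}]'
python3 - <<'E'
from h import *
from scipy.spatial.transform import Rotation as R
s=manip.read_state(); p=manip.camera('wrist')
T=np.eye(4);T[:3,:3]=R.from_euler('xyz',s['eef_rot']).as_matrix();T[:3,3]=s['eef_pos'];T=T@np.array(p['hand_eye'])
print(s['eef_pos'],s['wrist_force'],s['finger_gap'])
for q in manip.masks_of(p,'pan_top')[:2]:
    c=max(cv2.findContours(q['mask'].astype('uint8'),0,1)[0],key=cv2.contourArea)
    e=np.array([at_z(p,u[0],53,T)[:2] for u in cv2.convexHull(c)],'float32')
    print(q['conf'],cv2.minEnclosingCircle(e))
for b in blue(p)[0]: print(b,at_z(p,b[0],s['eef_pos'][2]-17.9+66,T))
P=[p]+[snap(n,n+'3.png') for n in('top','scene')]
t=P[1]['pixels'][160:310,400:560];c=P[2]['pixels'][120:300,70:280]
o=np.hstack([cv2.resize(t,(400,375)),cv2.resize(c,(400,375))])
cv2.imwrite('pics/c3.png',cv2.cvtColor(o,cv2.COLOR_RGB2BGR))
E
```

```text
clock: 6.9
eef_pos: [554.4, -258.0, 77.1]
eef_rot: [-3.14, -0.004, 2.281]
wrist_force: [0.4, -0.0, -1.2]
finger_gap: 44.1
clock: 7.57
eef_pos: [554.5, -258.0, 77.2]
eef_rot: [-3.14, -0.003, 2.281]
wrist_force: [-0.6, -1.1, -1.6]
finger_gap: 43.8
[ 554.49889974 -258.04436232   77.22553873] [-0.58575146 -1.05303498 -1.58857648] 43.77829911633904
([159.3, 114.4], [146, 101, 28, 28, 633]) [ 460.81278546 -226.95081866  125.32553873]
([321.9, 349.6], [265, 295, 115, 106, 9891]) [ 552.72406442 -256.07450973  125.32553873]
```

View pics/c3.png

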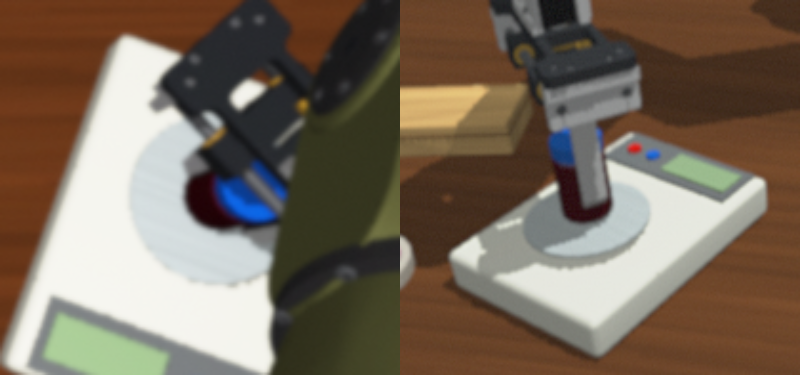

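The jar hangs upright over the middle of the pan at about (575,215) in the crop, with the bottom roughly 6 mm up. I'm lowering in small steps and watching the wrist force.

```bash
python3 -m crank '[{"offset":[0,-0.001,-0.001],"spin":0},{"offset":[0,-0.002,-0.002],"spin":0},{"offset":[0,-0.002,-0.003],"spin":0},{"offset":[0,-0.002,-0.004],"spin":0},{"offset":[0,-0.002,-0.005],"spin":0},{"offset":[0,-0.002,-0.005],"spin":0},{"offset":[0,-0.002,-0.005],"spin":0},{"offset":[0,-0.002,-0.005],"spin":0}]'
python3 -c "
from cell import manip
s=manip.read_state();print(s['eef_pos'],s['wrist_force'])"
```

```text
clock: 8.43
eef_pos: [554.5, -260.0, 72.2]
eef_rot: [-3.14, -0.004, 2.281]
wrist_force: [0.1, -0.2, -1.5]
finger_gap: 43.8
[ 554.49939535 -260.03886032   72.1850224 ] [ 0.05413267 -0.19663821 -1.52206805]
```

```bash
python3 -m crank '[{"offset":[0,0,-0.0005],"spin":0},{"offset":[0,0,-0.001],"spin":0},{"offset":[0,0,-0.001],"spin":0},{"offset":[0,0,-0.0015],"spin":0},{"offset":[0,0,-0.0015],"spin":0},{"offset":[0,0,-0.0015],"spin":0},{"offset":[0,0,-0.0015],"spin":0},{"offset":[0,0,-0.0015],"spin":0}]'
```

```text
clock: 9.1
eef_pos: [554.5, -260.0, 70.7]
eef_rot: [-3.14, -0.004, 2.281]
wrist_force: [-0.7, -0.7, -0.5]
finger_gap: 43.9
```

```bash
python3 -m crank '[{"offset":[0,0,-0.0005],"spin":0},{"offset":[0,0,-0.001],"spin":0},{"offset":[0,0,-0.001],"spin":0},{"offset":[0,0,-0.001],"spin":0},{"offset":[0,0,-0.001],"spin":0},{"offset":[0,0,-0.001],"spin":0},{"offset":[0,0,-0.001],"spin":0},{"offset":[0,0,-0.001],"spin":0}]'
python3 - <<'E'
from cell import manip
for i in range(2): manip.camera('top'); s=manip.read_state();print(s['eef_pos'],s['wrist_force'])
E
```

```text
clock: 9.77
eef_pos: [554.5, -260.0, 69.7]
eef_rot: [-3.14, -0.004, 2.281]
wrist_force: [-0.3, -0.2, 0.5]
finger_gap: 44.0
[ 554.53162606 -260.02586793   69.72730159] [-0.62494413  0.15839852  0.74926105]
[ 554.52061124 -260.01588087   69.71583936] [-0.72313743  0.35923947  0.8857292 ]
```

The pan now carries the jar's weight: vertical force went from -1.5 to about +0.8 N, a sink of roughly 1.5 mm. Releasing.

```bash
python3 -m crank '[{"offset":[0,0,0],"spin":0},{"offset":[0,0,0],"spin":0},{"offset":[0,0,0],"spin":0},{"offset":[0,0,0],"spin":0},{"offset":[0,0,0],"spin":0},{"offset":[0,0,0],"spin":0},{"offset":[0,0,0],"spin":0},{"offset":[0,0,0],"spin":0}]' 1
python3 -m crank '[{"offset":[0,0,0.003],"spin":0},{"offset":[0,0,0.012],"spin":0},{"offset":[0,0,0.027],"spin":0},{"offset":[0,0,0.045],"spin":0},{"offset":[0,0,0.065],"spin":0},{"offset":[0,0,0.085],"spin":0},{"offset":[0,0,0.105],"spin":0},{"offset":[0,0,0.12],"spin":0}]'
python3 -m crank '[{"offset":[-0.005,0.02,0.01],"spin":0},{"offset":[-0.015,0.05,0.02],"spin":0},{"offset":[-0.025,0.08,0.03],"spin":0},{"offset":[-0.035,0.11,0.03],"spin":0},{"offset":[-0.045,0.14,0.03],"spin":0},{"offset":[-0.055,0.17,0.03],"spin":0},{"offset":[-0.06,0.18,0.03],"spin":0},{"offset":[-0.06,0.18,0.03],"spin":0}]'
python3 - <<'E'
from h import *
P=[snap(n,n+'4.png') for n in('top','scene')]
for p in P:
    for b in blue(p)[0]: print(b,at_z(p,b[0],118))
    for q in manip.masks_of(p,'pan_top')[:1]:
        c=max(cv2.findContours(q['mask'].astype('uint8'),0,1)[0],key=cv2.contourArea)
        e=np.array([at_z(p,u[0],52)[:2] for u in cv2.convexHull(c)],'float32'); print(q['conf'],cv2.minEnclosingCircle(e))
    for r in manip.search_frame(p,'gold_jar_1'): print(np.round(r['location']),r['conf'])
t=P[0]['pixels'][140:350,120:560];c=P[1]['pixels'][120:320,40:520]
o=np.vstack([cv2.resize(t,(620,296)),cv2.resize(c,(620,260))])
cv2.imwrite('pics/c4.png',cv2.cvtColor(o,cv2.COLOR_RGB2BGR))
E
```

```text
clock: 10.53
eef_pos: [554.5, -260.0, 69.7]
eef_rot: [-3.14, -0.004, 2.281]
wrist_force: [0.5, 0.1, -0.4]
finger_gap: 92.8
clock: 11.2
eef_pos: [554.8, -260.2, 192.5]
eef_rot: [-3.141, -0.001, 2.281]
wrist_force: [0.7, 0.1, 0.5]
finger_gap: 93.6
clock: 11.87
eef_pos: [494.3, -78.5, 223.7]
eef_rot: [3.141, -0.0, 2.283]
wrist_force: [0.6, -0.2, 0.7]
finger_gap: 93.9
0.64 ((597.9583740234375, -271.05609130859375), 28.491342544555664)
[474. 263.  65.] 0.97
[471.  76.  68.] 0.73
([161.6, 192.2], [147, 183, 29, 20, 464]) [ 565.09429147 -252.19269506  118.        ]
0.75 ((555.7278442382812, -256.0807189941406), 56.86486053466797)
[493. 268.  42.] 0.8
[483.  78.  44.] 0.74
```

View pics/c4.png

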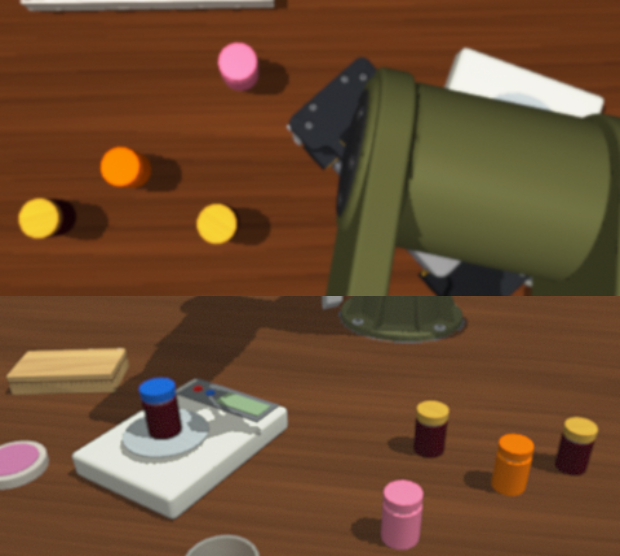

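The scene crop shows the jar upright on the pan at (161,410), with the gold jars unmoved. The arm hides the top view, so I'm moving it aside for one last check.

```bash
python3 -m crank '[{"offset":[-0.005,0.03,0],"spin":0},{"offset":[-0.01,0.06,0],"spin":0},{"offset":[-0.015,0.09,0],"spin":0},{"offset":[-0.02,0.12,0],"spin":0},{"offset":[-0.025,0.15,0],"spin":0},{"offset":[-0.03,0.18,0],"spin":0},{"offset":[-0.035,0.2,0],"spin":0},{"offset":[-0.035,0.2,0],"spin":0}]'
python3 - <<'E'
from h import *
p=snap('top','top5.png')
for b in blue(p)[0]: print(b,at_z(p,b[0],118))
for q in manip.masks_of(p,'pan_top')[:1]:
    c=max(cv2.findContours(q['mask'].astype('uint8'),0,1)[0],key=cv2.contourArea)
    e=np.array([at_z(p,u[0],52)[:2] for u in cv2.convexHull(c)],'float32'); print(q['conf'],cv2.minEnclosingCircle(e))
t=p['pixels'][150:360,360:600]
cv2.imwrite('pics/c5.png',cv2.cvtColor(cv2.resize(t,None,fx=2.5,fy=2.5),cv2.COLOR_RGB2BGR))
E
```

```text
clock: 12.83
eef_pos: [459.6, 121.1, 222.3]
eef_rot: [-3.141, -0.002, 2.281]
wrist_force: [0.9, -0.3, 0.1]
finger_gap: 93.8
([500.8, 234.7], [485, 220, 33, 30, 746]) [ 554.21731317 -258.34958979  118.        ]
([477.9, 315.4], [473, 311, 10, 10, 74]) [ 439.30853621 -218.92884157  118.        ]
0.66 ((555.13671875, -260.0839538574219), 55.839603424072266)
```

View pics/c5.png

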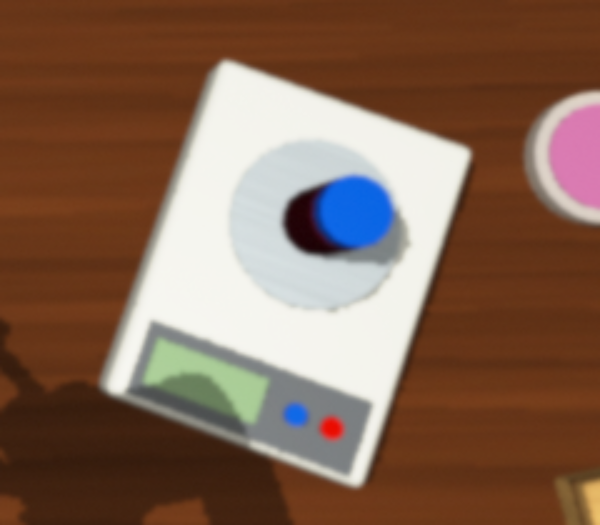

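The crop shows the jar upright with its base centred on the pan at (315,220). The lid reads (554.2,-258.3) and the pan (555.1,-260.1), within 2 mm.

```bash
python3 -c "
from cell import manip
print(manip.sign_off())"
```

```text
the job is handed in; nothing more can be done
None
```

The blue-lidded jar is standing upright in the middle of the balance pan and has been released. I handed the job in at about 13 s of the 32 s limit.

- **Grip and set-down:** I held the jar at 5–6 N. I lowered it in 1–1.5 mm steps until the pan carried its weight. The final push was about 2.3 N, or roughly 1.5 mm of sink, well short of the 6 mm limit.
- **Centring:** In the last top view the lid was at (554.2, -258.3) and the pan centre at (555.1, -260.1), so they agree to about 2 mm.
- **Bystanders:** Both gold-lidded jars read the same as at the start to within 2 mm, and the orange and pink look-alikes showed no movement. The arm ended well clear, touching nothing.
- **Readings that disagreed:**
  - The scene camera put the lid about 10 mm further out in x than the top camera. Its blue patch includes the side of the lid, so I relied on the top view.
  - One pan reading, taken while the arm blocked the top camera, was discarded and repeated once the arm had moved aside.

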